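Grease a guarded shaft bearing with a push-type grease gun

ROBOT

A 6-joint arm with a two-finger parallel gripper is mounted at the origin on a cart in front of the work surface, level with it; the furniture and walls round the work are solid. World frame = base frame: x ahead of the robot, y to its left, z up, the work surface at z = 0. Lengths are in mm, angles in rad, forces in N, time in s.
With the tool pointing down it reaches from about 250 to 775 mm from the base axis. Payload 8.9 kg.
Tool frame: the origin (TCP) lies at the very end of the fingers, on their centre line; the grasp point (between the pads) lies manip.pinch_z behind it (manip.pinch_z is the distance from the TCP to the grasp point, in mm); z points along the fingers, y is the line along which they close (so a half turn about z gives the same grasp; the last joint's range is limited). The gripper opens to 85 mm and grips with 20 to 120 N. Pads are 22 mm wide; open, the fingers measure 114 mm over their backs; the gripper's body (76 mm by 85 mm) begins 54 mm behind the grasp point. The pads swing forward as they close: fully open they stand 13 mm farther back than shut.
Start: joints at [1.007, 0.291, -0.153, 1.127, 0, 1.431], TCP at [216.367, 478.34, 231.305] pointing down, gripper open.
Joint ranges: [-2.52, 2.52], [-0.91, 1.74], [-1.3, 1.37], [-1.96, 2.02], [-1.52, 1.47], [-3.14, 3.14]. Speed limits (rad/s): [2.22, 2.22, 2.79, 3.14, 3.14, 3.14].

INTERFACE

Orientations are given as a unit quaternion [x, y, z, w].
In Python, from plant import manip gives the robot as it stands. The module is installed in compiled form; this text tells all that it offers.
- The arm moves only by the shell command python3 -m jog 'ROWS' [FORCE]. ROWS is a JSON object of lists of equal length, an entry for each row: "slide": the shift along the world's x, y, z in cm, a list of three; "dr": the turn, a rotation vector about the world's x, y, z in degrees, a list of three; "grip": the opening in per cent of the stroke, from 0 (shut) to 100 (fully open). In form: {"slide": [[dx, dy, dz], ...], "dr": [[ax, ay, az], ...], "grip": [grip, ...]}. A call has 1 to 5 rows; each row shifts and turns the commanded pose from where the row before left it; what a row does not reach is not made up. A row lasts 1/12 s, in which the tool goes at most 41.7 mm and 7.16 degrees, less where a joint would pass 70% of its speed; a pose out of reach is approached as far as the arm can. A call with a gripper value outside its range is refused whole. The fingers move at their own pace and stop on an object; FORCE is the grip in N (left out, the last holds). Time passes only in rows, so rows that do not move let the fingers close. It gives the time, the measured TCP pose, the force, the opening and the grip force at its end, in the units of the state.
- manip.state(): the state, without advancing time (a new reading comes with each control period).
- manip.get_image(name): name is "scene" or "top"; returns the picture (400x640x3 uint8, red, green, blue); there is no depth.
- manip.camera_info(name): a dict with "camera_matrix" (3x3 intrinsics, pixels), "rvec" (rotation vector, rad) and "tvec" (3), from world to camera coordinates, as OpenCV has them. Camera axes: x right, y down, z forward; pixel columns grow to the right and rows downward; lengths in mm; the calibration is good to about 2 mm. A picture is of the moment at which its call begins. camera_info takes no time and is no camera call.
- manip.job_done(): hands the job in; it is judged then, once.
Trained networks look in the newest picture that a camera, given by its name, has taken for a name from the list of things; names that differ only in an ending like _2 or _b are one class to them, and where a whole thing is asked for, a point or a joint stands for the part that bears it (a point fixed in the world has none). Each returns a list of dicts, best first, with "score" (0 to 1); they miss things now and then, are a little off and sometimes report something else, mostly with a low value. They report only what shows in the picture. A call takes as long as a camera call. They do not tell look-alikes from the thing itself.
- manip.masks_of(camera, label): "pixels" (400x640 bool, what is visible of it) and "box" ([left, top, width, height] in pixels, round what is visible of it).
The state is a dict: "time": time; "q": joint angles; "dq": joint speeds; "joint_torque": joint torques, N m; "tcp_pos": TCP position; "tcp_rot": TCP orientation; "contact_force": force on the tool from outside, world axes, zero at the start; "moment": the same for the moment, N m; "width": finger opening in mm; "gripper_force": force on a finger pad.
Only numpy, scipy, OpenCV 4.12 (cv2) and the standard library are available. Lean on these libraries where they do the work, as an engineer would, in place of code of your own. Each camera call takes 0.05 s, during which the arm holds its last target. There are 200 camera calls.

TASK

The shaft bearing needs greasing. Slide the yellow guard plate up out of its grooved posts and lay it flat on the bench clear of the bearing unit; then take the red push-type grease gun out of its stand, press its coupler squarely onto the tilted brass grease nipple until it snaps on, and push the barrel home against its spring to deliver the shot. Finish like that, still gripping the gun and holding the barrel pressed home on the nipple, and leave the other things on the bench where they are.

Things in the scene. Friction and masses are not known exactly. Their poses are not given: they have to be found in the camera images.
- unit: Bearing unit, fixed: grey bed plate 130 (x) x 190 (y) x 12 mm, green pillow-block bearing (75 mm high), shaft along x, belt pulley behind, two grooved posts in front. Origin: centre of its underside; its front (-x) faces the robot, give or take its yaw; z up. Posts at x = -42 mm, y = +-37 to +-53, 85 mm high; their 6.5 mm grooves, open at the top, hold the plate's side edges from 30 mm up.
- nipple: Brass grease nipple on top of the bearing housing, fixed to the unit. Origin at its elbow, (-10, 0, 86) mm in the unit's frame; z points outward along its axis, which leans 35 degrees from vertical towards the unit's front (-x). Hexagon 15 mm over corners and 8 mm long, neck 6 mm, round head 10 mm in diameter, centred 20 mm from the origin along z.
- nipple_tip (a point): Outermost point of the nipple's round head: 25 mm from the nipple's origin along its z, at (-24.3, 0, 106.5) mm in the unit's frame. Axes as nipple.
- guard: Guard plate, 90 g: yellow sheet 4 mm thick (x), 90 mm wide (y), 115 mm tall in all (z), with three dark slots and along its top edge a black trim 10 mm thick, 16 mm deep, to grip it by. Origin: middle of its lower edge. At the start it stands in the posts, lower edge 30 mm and top edge 145 mm above the bench, axes parallel to the unit's; 55 mm up it leaves the grooves. It bars the way of the gun.
- guard_mid (a point): Centre of the guard plate, half way up (57.5 mm from the lower edge). Free bench to lay it on: to the right of the unit, about x = 0.54 to 0.68, y = -0.25 to -0.39 m in the world (a blue bench vice, 131 mm high, stands nearer the robot at x below 0.45, y = -0.16 to -0.32 m).
- guard_top (a point): Middle of the guard plate's top edge (115 mm from the lower edge).
- gun_stand: Stand for the grease gun, fixed to the bench: round black tube 44 mm across on a steel foot 72 mm across, with a bore of 25 mm and its rim 75 mm above the bench. Origin: centre of its underside.
- gun: Push-type grease gun, 320 g, round about its long axis z (nose to rear). Origin: on the axis at the barrel's lower shoulder. Red barrel 32 mm in diameter from z = 0 to 64 mm, rear end at 70 mm. Below it a 10 mm nozzle tube with the brass-lipped coupler, 21 mm in diameter, its mouth at z = -55 mm. At the start it stands nose down in the stand, shoulder on the rim, z up.
- gun_grip (a point): Place to grip the barrel: on the axis, 42 mm above the shoulder (117 mm above the bench at the start).
- gun_seat (a point): Centre of the sealing face inside the coupler, 11 mm inside its mouth: z = -44 mm in the gun's frame while joint gun_nozzle is 0 (it moves with the nozzle). Spring jaws in the mouth touch the nipple's head when the face is 8 mm short of the tip, give way at 5 to 11 N and snap over at about 4 mm; then the face meets nipple_tip.
- gun_nozzle (a joint): How far the nozzle is pushed into the barrel: 0 out (free) to 0.018 m home. A spring pushes it out with 9.5 N at 0, rising to 16 N at home. With the coupler seated on the nipple, moving the barrel on towards the nipple by this much raises it as much.
- grease_tin: Round tin 62 mm across and 50 mm high, with a yellow lid; stays where it is.
- parts_dish: Small blue open tray with pins, 50 x 70 x 32 mm; stays where it is.
- pliers: Pliers with red handles, 152 mm long; stay where they are.
- sleeve_0: Black tube 21 mm across, standing 76 mm high; stays where it is.
- sleeve_1: Another black tube of the same size; stays where it is.
- spanner_0: Open-ended spanner 147 mm long; stays where it is.
There are look-alikes about, which are no part of the job. There is more than one size of the gun; the job needs the smaller.

How it is judged:
By the outcome, as a careful person would: the job done as asked, in the order asked, and still so for the second after the job is handed in, while the arm keeps its last pose, push and grip.
It also fails if it takes over 54 s, if anything falls off the work surface, if the arm or the gripper's body presses on something with over 40 N, if the wrist force passes 120 N, or if a joint passes its speed limit or range.

## Working session

There is one attempt and no reset: what is moved stays moved. The work goes in short steps, Python scripts to look and compute and a shell command to move; the robot and the scene stay as the last step left them, time stands still between calls to the robot, and variables do not carry over. Pictures are saved under pics/ and viewed, at most 10 in all, crops included, and the job is handed in when it is done.

```bash
mkdir -p pics; cat > h.py <<'E'
import numpy as np, cv2
from plant import manip
def cam(n):
    c=manip.camera_info(n); return np.array(c["camera_matrix"],float),cv2.Rodrigues(np.array(c["rvec"],float))[0],np.array(c["tvec"],float).ravel()
def proj(n,P):
    K,R,t=cam(n); p=(np.atleast_2d(P)@R.T+t)@K.T; return p[:,:2]/p[:,2:]
def ray(n,uv):
    K,R,t=cam(n); return -R.T@t, R.T@np.linalg.inv(K)@np.array([uv[0],uv[1],1.])
def at_z(n,uv,z):
    o,d=ray(n,uv); return o+d*(z-o[2])/d[2]
def tri(uv1,uv2,n1="scene",n2="top"):
    o1,d1=ray(n1,uv1);o2,d2=ray(n2,uv2)
    A=np.stack([d1,-d2],1); s=np.linalg.lstsq(A,o2-o1,rcond=None)[0]
    a,b=o1+s[0]*d1,o2+s[1]*d2; return (a+b)/2,np.linalg.norm(a-b)
def save(n,f,crop=None,k=1):
    im=manip.get_image(n)
    if crop: x,y,w,h=crop; im=im[y:y+h,x:x+w]
    cv2.imwrite(f,cv2.resize(im,None,fx=k,fy=k,interpolation=cv2.INTER_CUBIC)[:,:,::-1])
E
python3 - <<'E'
from h import *
np.set_printoptions(precision=1,suppress=True)
print(manip.pinch_z, manip.state()["tcp_rot"], manip.state()["time"])
a=manip.get_image("scene");b=manip.get_image("top")
cv2.imwrite("pics/a.png",a[:,:,::-1]);cv2.imwrite("pics/b.png",b[:,:,::-1])
for n in("scene","top"):
    K,R,t=cam(n);print(n,-R.T@t,R[2],K[0,0])
    for l in("unit","nipple","guard","gun_stand","gun"):
        for m in manip.masks_of(n,l)[:4]:
            ys,xs=np.nonzero(m["pixels"]);print(n,l,round(m["score"],2),m["box"],xs.mean(),ys.mean())
E
```

```text
18.700000000000003 [ 0.2  1.  -0.  -0. ] 0.0
scene [ -29.9 -332.9  901.6] [ 0.6  0.3 -0.7] 417.4387452460813
scene unit 0.89 [256.1, 218.5, 86.1, 63.2] 304.72482552342973 250.6929212362911
scene nipple 0.66 [186.6, 211.0, 12.4, 23.5] 192.77573529411765 221.9375
scene nipple 0.57 [343.5, 185.7, 24.6, 26.4] 354.46652267818575 197.9049676025918
scene guard 0.8 [275.5, 214.1, 32.3, 44.8] 291.8491620111732 237.3564245810056
scene gun_stand 0.88 [189.1, 224.9, 28.4, 36.3] 200.27150084317032 246.40978077571668
scene gun 0.81 [185.6, 210.3, 14.3, 26.6] 192.68277945619334 222.33836858006043
scene gun 0.68 [148.2, 189.0, 24.1, 46.5] 159.92857142857142 207.70807453416148
scene gun 0.19 [235.7, 176.7, 7.3, 20.5] 239.97857142857143 187.0142857142857
top [ 455.2    7.7 1187. ] [ 0.1  0.  -1. ] 396.78100450229675
top unit 0.92 [289.5, 197.8, 66.2, 46.0] 323.51632047477744 219.15689910979228
top nipple 0.7 [305.9, 227.1, 33.7, 7.1] 322.5 231.26704545454547
top guard 0.43 [305.0, 228.1, 34.4, 6.2] 320.4594594594595 231.38378378378377
top gun_stand 0.89 [232.8, 248.3, 23.0, 26.2] 243.80459770114942 259.6896551724138
top gun 0.73 [223.5, 253.1, 18.8, 9.9] 232.84615384615384 259.6602564102564
top gun 0.72 [175.6, 248.1, 33.4, 13.4] 188.81167108753317 254.48806366047745
```

View pics/a.png

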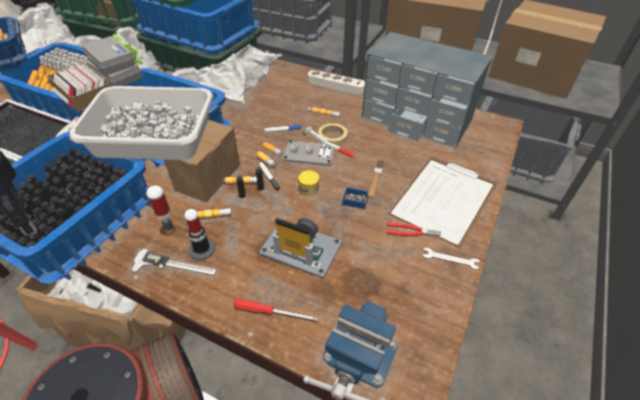

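View pics/b.png

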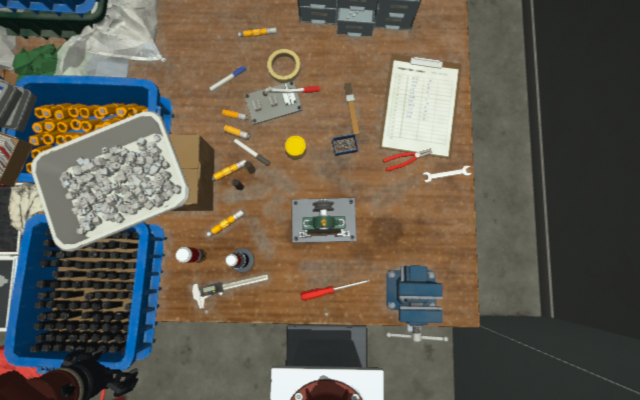

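```bash
python3 - <<'E'
from h import *
np.set_printoptions(precision=1,suppress=True)
a=manip.get_image("scene");b=manip.get_image("top")
def hull(n,l,k,z):
    m=manip.masks_of(n,l)[k]; ys,xs=np.nonzero(m["pixels"]); P=np.array([at_z(n,(x,y),z)[:2] for x,y in zip(xs,ys)]); return P
P=hull("top","unit",0,12).astype(np.float32); print("unit",cv2.minAreaRect(P))
c1=cv2.resize(a[180:270,140:230],None,fx=4.4,fy=4.4,interpolation=2)
c2=cv2.resize(b[180:270,170:260],None,fx=4.4,fy=4.4,interpolation=2)
c3=cv2.resize(a[205:280,255:345],None,fx=4.4,fy=4.4,interpolation=2)[:198*2]
c4=cv2.resize(b[190:250,280:370],None,fx=4.4,fy=4.4,interpolation=2)
cv2.imwrite("pics/c.png",np.hstack([c1,c2])[:,:,::-1]);cv2.imwrite("pics/d.png",np.vstack([c3,c4])[:,:,::-1])
# guns
print(tri((192.7,212),(231,260)),tri((155,191),(184,254)))
# stand foot
for z in (0,75): print(at_z("top",(243.8,259.7),z), at_z("scene",(200.3,250),z))
E
```

```text
unit ((574.82470703125, 17.01679229736328), (129.767578125, 189.41964721679688), 2.325957775115967)
(array([453.6, 250.3, 150.1]), np.float64(4.802989380781869)) (array([465.1, 372.8, 158.4]), np.float64(1.3340850565852052))
[453.2 249.7   0. ] [448.3 257.4  -0. ]
[453.3 234.4  75. ] [408.5 208.3  75. ]
```

View pics/c.png

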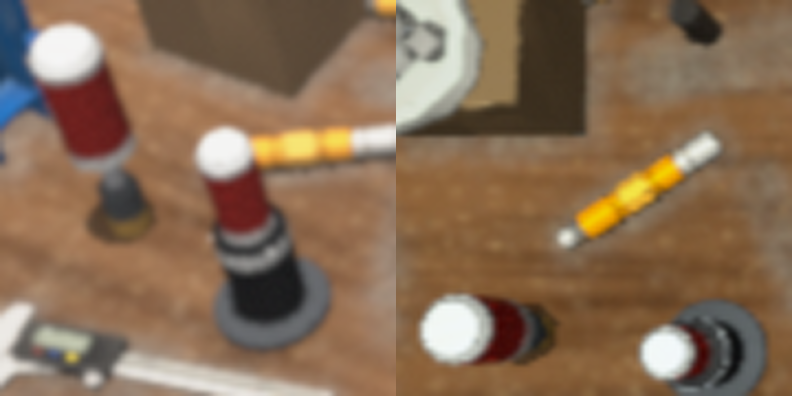

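View pics/d.png

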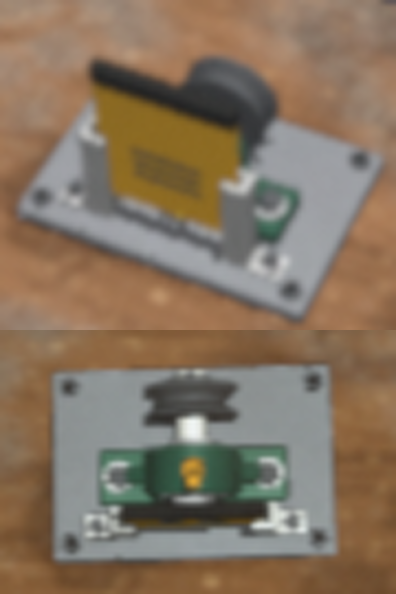

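```bash
python3 - <<'E'
from h import *
np.set_printoptions(precision=1,suppress=True)
print("trim top ends", at_z("top",(306.8,232),145),at_z("top",(341.8,230.2),145))
print("gun cap", at_z("top",(231.8,260),144), at_z("top",(242,259.5),6), tri((191,214),(231.8,260)))
from scipy.spatial.transform import Rotation as Ro
def T(c,yaw,p): return np.array([c[0],c[1],0])+Ro.from_euler('z',yaw,degrees=True).apply(p)
c,y=(574.8,17),2.33
L=[T(c,y,p) for p in [(-42,45,145),(-42,-45,145),(-42,0,145),(-24.3,0,106.5),(-65,95,12),(65,-95,12)]]
print(np.array(L)); print(proj("top",L)); print(proj("scene",L))
G=[(453,246,145),(453,246,75),(453,246,0)]
print(proj("top",G),proj("scene",G))
print(Ro.from_quat(manip.state()["tcp_rot"]).as_matrix())
E
```

```text
trim top ends [528.   57.8 145. ] [534.1 -34.  145. ]
gun cap [452.1 251.6 144. ] [453.7 253.8   6. ] (array([451.8, 252. , 144. ]), np.float64(0.9973216353942026))
[[531.   60.3 145. ]
 [534.7 -29.7 145. ]
 [532.8  15.3 145. ]
 [550.5  16.  106.5]
 [506.  109.3  12. ]
 [643.6 -75.3  12. ]]
[[305.9 230.8]
 [340.1 230. ]
 [323.  230.4]
 [322.9 225. ]
 [291.3 242.4]
 [354.1 197.2]]
[[274.7 218.4]
 [308.2 230. ]
 [291.3 224.1]
 [295.1 229.4]
 [257.6 251.8]
 [342.1 240.1]]
[[233.9 259.7]
 [239.6 259.7]
 [245.  259.8]] [[193.4 214.2]
 [199.2 232.5]
 [204.8 250.3]]
[[-0.9  0.4  0. ]
 [ 0.4  0.9  0. ]
 [-0.   0.  -1. ]]
```

```bash

python3 -m jog '{"slide":[[2,-2.9,0],[2,-2.9,0],[2,-2.9,0],[2,-2.9,0],[2,-2.9,0]],"dr":[[0,0,-4],[0,0,-4],[0,0,-4],[0,0,-4],[0,0,-4]],"grip":[70,70,70,70,70]}' 60
python3 -m jog '{"slide":[[2,-2.9,0],[2,-2.9,0],[2,-2.9,0],[2,-2.9,0],[2,-2.9,0]],"dr":[[0,0,-4],[0,0,-4],[0,0,-4],[0,0,-4],[0,0,-4]],"grip":[70,70,70,70,70]}'
python3 -m jog '{"slide":[[2,-2.9,0],[2,-2.9,0],[2,-2.9,0],[2,-2.9,0],[2,-2.9,0]],"dr":[[0,0,-4],[0,0,-4],[0,0,-4],[0,0,-4],[0,0,-4]],"grip":[70,70,70,70,70]}'
python3 -m jog '{"slide":[[1.6,-2.9,0],[0,0,0]],"dr":[[0,0,-4],[0,0,0]],"grip":[70,70]}'
python3 - <<'E'
from h import *
from scipy.spatial.transform import Rotation as Ro
s=manip.state();m=Ro.from_quat(s["tcp_rot"]).as_matrix()
print(s["tcp_pos"],m.round(3),np.degrees(np.arctan2(m[1,1],m[0,1])),s["q"])
E
```

```text
time: 1.17
tcp_pos: [316.9, 332.0, 231.4]
tcp_rot: [0.379, 0.926, 0.0, 0.0]
contact_force: [2.2, -0.1, 0.4]
width: 59.7
gripper_force: 0.0
time: 1.58
tcp_pos: [417.1, 186.8, 231.5]
tcp_rot: [0.534, 0.846, 0.0, 0.0]
contact_force: [0.8, 0.4, -0.2]
width: 60.0
gripper_force: 0.0
time: 2.0
tcp_pos: [517.1, 41.6, 231.4]
tcp_rot: [0.673, 0.74, 0.0, 0.0]
contact_force: [-0.1, 0.8, 0.7]
width: 59.6
gripper_force: 0.0
time: 2.17
tcp_pos: [535.1, 9.7, 231.0]
tcp_rot: [0.7, 0.714, -0.0, 0.001]
contact_force: [-0.9, 0.2, -0.0]
width: 60.0
gripper_force: 0.0
[535.13390304   9.65687084 231.00979347] [[-0.021  1.     0.002]
 [ 1.     0.021 -0.002]
 [-0.002  0.002 -1.   ]] 1.1846302196478211 [-0.11763602  0.30890638 -0.12865971  1.13142608 -0.00155536  1.43248462]
```

```bash

python3 -m jog '{"slide":[[0,0,-2.5],[0,0,-2.5],[0,0,-2.5],[0,0,0],[0,0,0]],"dr":[[0,0,1],[0,0,0],[0,0,0],[0,0,0],[0,0,0]],"grip":[70,70,70,70,70]}' 60
python3 - <<'E'
from h import *
from scipy.spatial.transform import Rotation as Ro
s=manip.state();m=Ro.from_quat(s["tcp_rot"]).as_matrix()
print(np.degrees(np.arctan2(m[1,1],m[0,1])),s["tcp_pos"])
a=manip.get_image("scene")[180:270,250:350];b=manip.get_image("top")[190:250,270:370]
cv2.imwrite("pics/e.png",cv2.resize(np.vstack([a,b]),None,fx=4,fy=4,interpolation=2)[:,:,::-1])
E
```

```text
time: 2.58
tcp_pos: [531.4, 14.6, 155.9]
tcp_rot: [0.69, 0.723, -0.001, -0.001]
contact_force: [0.1, -0.5, 0.4]
width: 59.7
gripper_force: 0.0
2.6752015108490346 [531.40447421  14.59073585 155.87970301]
```

View pics/e.png

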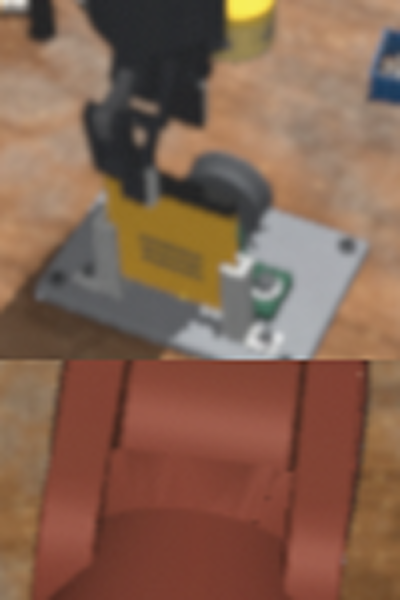

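Fingers straddle the black trim (scene about 290,222), front finger ahead of the plate. Descend and close.

```bash

python3 -m jog '{"slide":[[0,0,-1.2],[0,0,-1.2],[0,0,-1.2],[0,0,0]],"dr":[[0,0,0],[0,0,0],[0,0,0],[0,0,0]],"grip":[70,70,70,70]}' 60
python3 -m jog '{"slide":[[0,0,0],[0,0,0],[0,0,0],[0,0,0],[0,0,0]],"dr":[[0,0,0],[0,0,0],[0,0,0],[0,0,0],[0,0,0]],"grip":[0,0,0,0,0]}' 60
python3 -m jog '{"slide":[[0,0,0],[0,0,0],[0,0,0]],"dr":[[0,0,0],[0,0,0],[0,0,0]],"grip":[0,0,0]}' 60
```

```text
time: 3.02
tcp_pos: [532.2, 14.5, 120.2]
tcp_rot: [0.69, 0.723, -0.0, -0.0]
contact_force: [-0.7, 0.1, -0.0]
width: 59.6
gripper_force: 0.0
time: 3.43
tcp_pos: [533.0, 14.3, 121.3]
tcp_rot: [0.691, 0.723, 0.001, 0.001]
contact_force: [-0.9, 0.8, 6.2]
width: 8.9
gripper_force: 60.1
time: 3.68
tcp_pos: [533.0, 14.3, 121.3]
tcp_rot: [0.691, 0.723, 0.001, 0.001]
contact_force: [-0.5, -0.1, 5.7]
width: 8.8
gripper_force: 60.1
```

```bash

python3 -m jog '{"slide":[[0,0,1.2],[0,0,1.4],[0,0,1.4],[0,0,1.4],[0,0,1.4]],"dr":[[0,0,0],[0,0,0],[0,0,0],[0,0,0],[0,0,0]],"grip":[0,0,0,0,0]}' 60
python3 -m jog '{"slide":[[0,0,1.4],[0,0,1.4],[0,0,1.4],[0,0,1.4],[0,0,0]],"dr":[[0,0,0],[0,0,0],[0,0,0],[0,0,0],[0,0,0]],"grip":[0,0,0,0,0]}'
python3 - <<'E'
from h import *
print(manip.state()["time"])
a=manip.get_image("scene")[130:290,230:370]
cv2.imwrite("pics/f.png",cv2.resize(a,None,fx=3,fy=3,interpolation=2)[:,:,::-1])
E
```

```text
time: 4.1
tcp_pos: [532.3, 14.4, 189.2]
tcp_rot: [0.69, 0.723, 0.0, 0.0]
contact_force: [-0.2, -0.1, -0.3]
width: 8.5
gripper_force: 59.1
time: 4.52
tcp_pos: [533.6, 14.2, 247.0]
tcp_rot: [0.69, 0.723, 0.001, 0.002]
contact_force: [0.2, -0.3, -0.2]
width: 8.7
gripper_force: 59.2
4.5167
```

View pics/f.png

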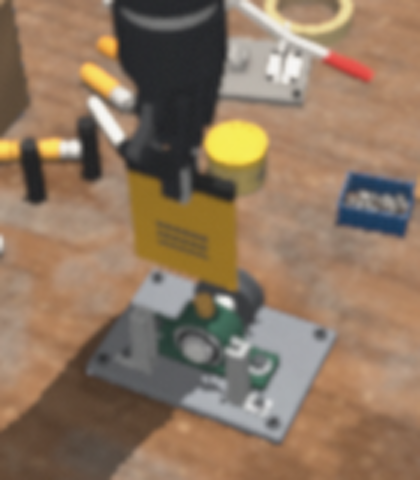

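```bash

python3 -m jog '{"slide":[[0.5,-2.3,0],[0.5,-2.3,0],[0.5,-2.3,0],[0.5,-2.3,0],[0.5,-2.3,0]],"dr":[[0,0,6.3],[0,0,6.3],[0,0,6.3],[0,0,6.3],[0,0,6.3]],"grip":[0,0,0,0,0]}'
python3 -m jog '{"slide":[[0.5,-2.3,0],[0.5,-2.3,0],[0.5,-2.3,0],[0.5,-2.3,0],[0.5,-2.3,0]],"dr":[[0,0,6.3],[0,0,6.3],[0,0,6.3],[0,0,6.3],[0,0,6.3]],"grip":[0,0,0,0,0]}'
python3 -m jog '{"slide":[[0.5,-2.3,0],[0.5,-2.3,0],[0.5,-2.3,0],[0.5,-2.3,0],[0,0,0]],"dr":[[0,0,6.3],[0,0,6.3],[0,0,6.3],[0,0,6.3],[0,0,0]],"grip":[0,0,0,0,0]}'
python3 -m jog '{"slide":[[0,0,0],[0,0,0],[0,0,0],[0,0,0],[0,0,0]],"dr":[[-5.5,0,0],[-5.5,0,0],[-5.5,0,0],[-5.5,0,0],[-5.5,0,0]],"grip":[0,0,0,0,0]}'
python3 -m jog '{"slide":[[0,0,-2.4],[0,0,-2.4],[0,0,-2.4],[0,0,-2.4],[0,0,0]],"dr":[[-5.6,0,0],[-5.6,0,0],[-5.6,0,0],[-5.6,0,0],[0,0,0]],"grip":[0,0,0,0,0]}'
python3 -c "
from h import *
from scipy.spatial.transform import Rotation as Ro
s=manip.state();print(s['q'].round(2) if hasattr(s['q'],'round') else s['q'],Ro.from_quat(s['tcp_rot']).as_matrix().round(2))"
```

```text
time: 4.98
tcp_pos: [557.0, -101.6, 243.1]
tcp_rot: [0.466, 0.885, -0.0, -0.001]
contact_force: [0.6, -0.9, -0.2]
width: 8.9
gripper_force: 59.1
time: 5.4
tcp_pos: [582.0, -216.6, 242.9]
tcp_rot: [0.208, 0.978, 0.0, -0.001]
contact_force: [-0.0, 0.5, -1.4]
width: 8.8
gripper_force: 59.1
time: 5.82
tcp_pos: [602.1, -311.5, 242.0]
tcp_rot: [-0.009, 1.0, -0.0, -0.001]
contact_force: [-0.0, 0.0, -1.0]
width: 8.8
gripper_force: 59.1
time: 6.23
tcp_pos: [602.1, -307.0, 244.0]
tcp_rot: [-0.007, 0.971, -0.24, -0.001]
contact_force: [0.4, -0.1, -1.7]
width: 8.7
gripper_force: 59.1
time: 6.65
tcp_pos: [597.4, -303.8, 139.2]
tcp_rot: [-0.011, 0.907, -0.422, -0.008]
contact_force: [-2.5, 0.9, -3.3]
width: 8.9
gripper_force: 59.2
[-0.21  0.58 -0.31  0.45 -0.85 -0.35] [[-1.   -0.03 -0.01]
 [-0.01  0.64 -0.76]
 [ 0.02 -0.76 -0.64]]
```

```bash

python3 -m jog '{"slide":[[0,0,-2],[0,0,-2],[0,0,-2],[0,0,-1.5],[0,0,0]],"dr":[[-5,0,0],[-5,0,0],[0,0,0],[0,0,0],[0,0,0]],"grip":[0,0,0,0,0]}'
python3 -m jog '{"slide":[[0,0,-0.4],[0,0,-0.4],[0,0,-0.4],[0,0,-0.3],[0,0,0]],"dr":[[0,0,0],[0,0,0],[0,0,0],[0,0,0],[0,0,0]],"grip":[0,0,0,0,0]}'
python3 -c "
from h import *
a=manip.get_image('scene')[170:300,300:470]
cv2.imwrite('pics/g.png',cv2.resize(a,None,fx=3,fy=3,interpolation=2)[:,:,::-1])"
```

```text
time: 7.07
tcp_pos: [601.0, -307.2, 70.0]
tcp_rot: [-0.008, 0.867, -0.498, -0.006]
contact_force: [-0.9, 0.2, -1.9]
width: 8.9
gripper_force: 59.2
time: 7.48
tcp_pos: [602.4, -307.8, 58.4]
tcp_rot: [-0.006, 0.867, -0.499, -0.004]
contact_force: [-0.7, -0.6, -0.5]
width: 8.9
gripper_force: 59.2
```

View pics/g.png

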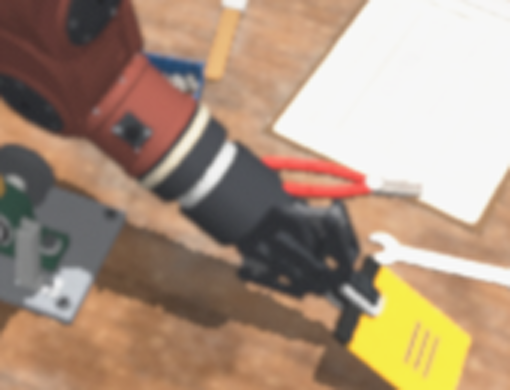

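```bash

python3 -m jog '{"slide":[[0,0,-0.9],[0,0,-0.8],[0,0,-0.4],[0,0,0]],"dr":[[-5,0,0],[-5,0,0],[0,0,0],[0,0,0]],"grip":[0,0,0,0]}'
python3 -m jog '{"slide":[[0,0,-0.2],[0,0,-0.2],[0,0,0]],"dr":[[0,0,0],[0,0,0],[0,0,0]],"grip":[0,0,0]}'
```

```text
time: 7.87
tcp_pos: [601.4, -307.0, 35.0]
tcp_rot: [-0.008, 0.82, -0.572, -0.006]
contact_force: [0.6, 0.3, 0.3]
width: 8.7
gripper_force: 59.2
time: 8.12
tcp_pos: [603.1, -308.1, 34.4]
tcp_rot: [-0.005, 0.82, -0.572, -0.004]
contact_force: [-0.0, -0.5, -1.1]
width: 8.4
gripper_force: 59.2
```

```bash

python3 -m jog '{"slide":[[0,0,0],[0,0,0],[0,0,0]],"dr":[[0,0,0],[0,0,0],[0,0,0]],"grip":[28,28,28]}'
python3 -m jog '{"slide":[[0,1.5,0.2],[0,1.5,0.2],[0,1.5,0.3],[0,1.5,0.3],[0,1,0.3]],"dr":[[0,0,0],[0,0,0],[0,0,0],[0,0,0],[0,0,0]],"grip":[28,28,28,28,28]}'
python3 -c "
from h import *
a=manip.get_image('scene')[170:300,300:470];b=manip.get_image('top')[130:330,340:490]
cv2.imwrite('pics/i.png',np.vstack([cv2.resize(a,(450,344),interpolation=2),cv2.resize(b,(450,600),interpolation=2)])[:,:,::-1][:600])
cv2.imwrite('pics/i.png',np.hstack([cv2.resize(a,(400,306)),cv2.resize(b,(230,306))])[:,:,::-1])
for m in manip.masks_of('top','guard')[:3]: print(m['score'],m['box'],[at_z('top',(m['box'][0]+i*m['box'][2],m['box'][1]+i*m['box'][3]),4).round() for i in(0,1)])"
```

```text
time: 8.37
tcp_pos: [602.6, -307.9, 34.0]
tcp_rot: [-0.006, 0.82, -0.573, -0.004]
contact_force: [0.2, -0.2, 0.1]
width: 24.5
gripper_force: 0.2
time: 8.78
tcp_pos: [602.6, -236.6, 46.9]
tcp_rot: [-0.006, 0.82, -0.573, -0.004]
contact_force: [0.2, 0.1, -0.4]
width: 24.1
gripper_force: 0.0
0.9 [420.8, 195.8, 40.8, 28.5] [array([ 652., -277.,    4.]), array([ 568., -397.,    4.])]
0.59 [324.6, 220.3, 33.6, 21.4] [array([574.,  12.,   4.]), array([511., -89.,   4.])]
```

View pics/i.png

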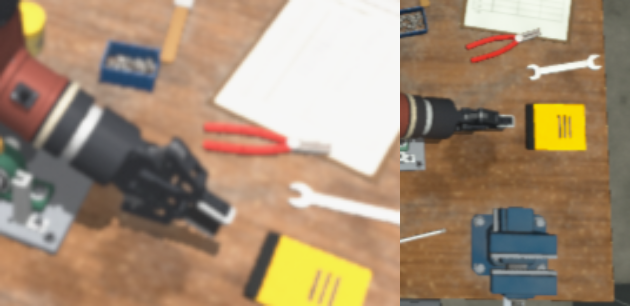

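```bash

python3 -m jog '{"slide":[[0,0,3.4],[0,0,3.4],[0,0,3.4],[0,0,3.4],[0,0,3.4]],"dr":[[6,0,0],[6,0,0],[6,0,0],[6,0,0],[6,0,0]],"grip":[28,28,28,50,80]}' 60
python3 -m jog '{"slide":[[-1,3.5,0],[-1,3.5,0],[-1,3.5,0],[-1,3.5,0],[-1,3.5,0]],"dr":[[5.5,0,0],[5.5,0,0],[5.5,0,0],[5.5,0,0],[5.5,0,0]],"grip":[80,80,80,80,80]}'
python3 -m jog '{"slide":[[-1.1,3.5,0],[-1.1,3.5,0],[-1.1,3.5,0],[-1.1,3.5,0],[-1.1,3.5,0]],"dr":[[5,0,0],[5,0,0],[3,0,0],[0,0,0],[0,0,0]],"grip":[80,80,80,80,80]}'
python3 -m jog '{"slide":[[-1.1,3.5,0],[-1.1,3.5,0],[-1.1,3.5,0],[-1.1,3.4,0],[0,0,0]],"dr":[[0,0,0],[0,0,0],[0,0,0],[0,0,0],[0,0,0]],"grip":[80,80,80,80,80]}'
python3 - <<'E'
from h import *
from scipy.spatial.transform import Rotation as Ro
s=manip.state();print(s["tcp_pos"],s["q"],Ro.from_quat(s['tcp_rot']).as_matrix().round(3))
for n in("scene","top"):
    manip.get_image(n)
    for m in manip.masks_of(n,"gun")[:3]+manip.masks_of(n,"gun_stand")[:2]: print(n,m["score"],m["box"])
E
```

```text
time: 9.35
tcp_pos: [602.1, -238.0, 218.4]
tcp_rot: [-0.007, 0.941, -0.339, -0.002]
contact_force: [2.5, -0.4, -0.7]
width: 47.2
gripper_force: 0.0
time: 9.77
tcp_pos: [552.5, -62.0, 216.9]
tcp_rot: [-0.007, 0.994, -0.106, 0.0]
contact_force: [-0.7, 0.8, -2.1]
width: 68.6
gripper_force: 0.0
time: 10.18
tcp_pos: [497.6, 112.0, 216.1]
tcp_rot: [-0.007, 1.0, 0.005, 0.001]
contact_force: [0.4, 0.1, 0.5]
width: 68.3
gripper_force: 0.0
time: 10.6
tcp_pos: [452.1, 255.5, 216.0]
tcp_rot: [-0.01, 1.0, 0.006, 0.001]
contact_force: [-0.6, -0.9, 0.3]
width: 68.3
gripper_force: 0.0
[452.14294986 255.49771028 216.03514039] [ 0.36625922  0.28347462 -0.20464675  1.07695511  0.0115053   0.34618573] [[-1.    -0.02   0.001]
 [-0.02   1.     0.013]
 [-0.001  0.013 -1.   ]]
scene 0.65 [186.0, 209.1, 10.3, 27.0]
scene 0.74 [189.5, 231.0, 28.3, 29.3]
top 0.69 [235.0, 243.6, 20.0, 32.9]
```

```bash

python3 -m jog '{"slide":[[0,0,-1],[0,0,-1],[0,0,-1],[0,0,0],[0,0,0]],"dr":[[-0.7,0,0],[0,0,0],[0,0,0],[0,0,0],[0,0,0]],"grip":[80,80,80,80,80]}' 60
python3 -c "
from h import *
print(manip.state()['tcp_rot'])
a=manip.get_image('scene')[150:280,140:260]
cv2.imwrite('pics/j.png',cv2.resize(a,None,fx=4,fy=4,interpolation=2)[:,:,::-1])"
```

```text
time: 11.32
tcp_pos: [452.7, 250.9, 185.2]
tcp_rot: [-0.007, 1.0, -0.001, -0.001]
contact_force: [-0.4, 0.3, -0.0]
width: 68.1
gripper_force: 0.0
[-7.40851978e-03  9.99971301e-01 -1.22959829e-03 -9.99904057e-04]
```

View pics/j.png

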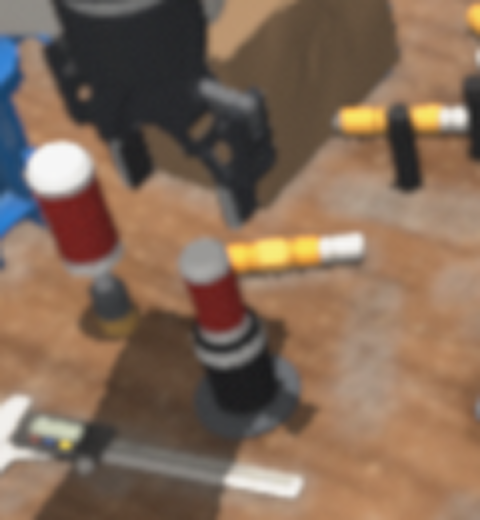

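Fingers at scene (173,195) and (200,203) bracket the small gun's axis. Descend and grip.

```bash

python3 -m jog '{"slide":[[0,0,-2],[0,0,-2],[0,0,-2],[0,0,-1.7],[0,0,-1]],"dr":[[0,0,0],[0,0,0],[0,0,0],[0,0,0],[0,0,0]],"grip":[80,80,80,80,80]}' 60
python3 -m jog '{"slide":[[0,0.1,0],[0,0,0],[0,0,0],[0,0,0],[0,0,0]],"dr":[[0,0,0],[0,0,0],[0,0,0],[0,0,0],[0,0,0]],"grip":[0,0,0,0,0]}' 110
python3 -m jog '{"slide":[[0,0,0],[0,0,0],[0,0,0],[0,0,0],[0,0,0]],"dr":[[0,0,0],[0,0,0],[0,0,0],[0,0,0],[0,0,0]],"grip":[0,0,0,0,0]}' 110
python3 -m jog '{"slide":[[0,0,1.5],[0,0,2],[0,0,2],[0,0,2],[0,0,2]],"dr":[[0,0,0],[0,0,0],[0,0,0],[0,0,0],[0,0,0]],"grip":[0,0,0,0,0]}' 110
python3 -c "from plant import manip;print(manip.state()['tcp_rot'],manip.state()['moment'])"
```

```text
time: 11.78
tcp_pos: [452.8, 251.1, 98.0]
tcp_rot: [-0.008, 1.0, -0.001, -0.001]
contact_force: [-0.4, -0.2, -0.1]
width: 68.5
gripper_force: 0.0
time: 12.2
tcp_pos: [454.4, 253.2, 100.9]
tcp_rot: [-0.008, 1.0, 0.0, 0.001]
contact_force: [-1.7, 3.0, 6.9]
width: 30.1
gripper_force: 107.4
time: 12.62
tcp_pos: [454.4, 253.2, 100.9]
tcp_rot: [-0.008, 1.0, 0.0, 0.001]
contact_force: [-1.7, 2.6, 6.2]
width: 29.5
gripper_force: 107.4
time: 13.03
tcp_pos: [453.3, 252.2, 195.7]
tcp_rot: [-0.008, 1.0, -0.001, 0.0]
contact_force: [1.0, -0.1, -2.9]
width: 29.7
gripper_force: 108.7
[-7.50909291e-03  9.99971304e-01 -9.87769830e-04  1.70754259e-04] [ 0.00381093 -0.04355443 -0.0343994 ]
```

```bash
cat > nip.py <<'E'
from h import *
from scipy.spatial.transform import Rotation as Ro
np.set_printoptions(precision=2,suppress=True)
def brass(n,box):
    im=manip.get_image(n); x,y,w,h=box; c=cv2.cvtColor(im[y:y+h,x:x+w],cv2.COLOR_RGB2HSV).astype(int)
    m=(c[...,0]>10)&(c[...,0]<32)&(c[...,1]>130)&(c[...,2]>70)
    k,l,s,ce=cv2.connectedComponentsWithStats(m.astype(np.uint8))
    return [(s[i].tolist(),ce[i]+[x,y]) for i in range(1,k) if s[i][4]>4]
def unit(c,yaw,p): return np.array([c[0],c[1],0])+Ro.from_euler('z',yaw,degrees=True).apply(p)
E
python3 - <<'E'
from nip import *
print(manip.state()["time"])
ax=np.array([-np.sin(np.radians(35)),0,np.cos(np.radians(35))])
for n in("scene","top"):
    P=[unit((574.8,17),2.33,np.array([-10,0,86])+k*ax) for k in(0,10,20,25)]
    pr=proj(n,P);print(n,pr.tolist()); b=pr[1].astype(int)-14
    print(brass(n,(b[0],b[1],28,28)))
    for m in manip.masks_of(n,"nipple")[:3]: 
        ys,xs=np.nonzero(m["pixels"]);print(m["score"],m["box"],xs.mean(),ys.mean())
    b-=0;im=manip.get_image(n)[b[1]:b[1]+28,b[0]:b[0]+28]
    cv2.imwrite(f"pics/n_{n}.png",im[:,:,::-1])
E
```

```text
13.0333
scene [[297.87950835566386, 230.7123745504751], [296.784848348314, 230.2014759148628], [295.6702424052314, 229.68126813185916], [295.10528856692935, 229.41759343539218]]
[([14, 12, 5, 7, 30], array([297.93, 230.77]))]
top [[322.85520736771656, 220.50071130396498], [322.88711931621896, 222.27369221638625], [322.91955620466916, 224.07583802005908], [322.93597556577885, 224.9880735684294]]
[([13, 11, 5, 7, 28], array([323.18, 222.  ]))]
```

```bash
python3 - <<'E'
from nip import *
print(tri((297.93,230.77),(323.18,222.0)), unit((574.8,17),2.33,np.array([-17,0,96])))
E
python3 -m jog '{"slide":[[0,-2.5,1.2],[0.5,-3,0],[0.5,-3,0],[0.5,-3,0],[0.5,-3,0]],"dr":[[0,0,0],[0.2,-5,0],[0.2,-5,0],[0.2,-5,0],[0.2,-5,0]],"grip":[0,0,0,0,0]}'
python3 -m jog '{"slide":[[0.5,-3,0],[0.5,-3,0],[0.5,-3,0],[0,-0.5,0],[0,0,0]],"dr":[[0.2,-5,0],[0.2,-5,0],[0.2,-5,0],[0,0,0],[0,0,0]],"grip":[0,0,0,0,0]}'
python3 -c "
from plant import manip
from scipy.spatial.transform import Rotation as R
s=manip.state();print(s['tcp_pos'],s['q'],R.from_quat(s['tcp_rot']).as_matrix().round(3))"
```

```text
(array([560.61,  14.92,  90.96]), np.float64(1.6118889817262871)) [557.81  16.31  96.  ]
time: 13.75
tcp_pos: [472.5, 106.0, 205.2]
tcp_rot: [-0.008, 0.985, 0.004, 0.175]
contact_force: [1.1, 0.2, -3.8]
width: 30.0
gripper_force: 109.3
time: 14.17
tcp_pos: [485.8, 10.5, 203.9]
tcp_rot: [-0.005, 0.954, 0.009, 0.299]
contact_force: [0.6, 0.9, -3.8]
width: 30.0
gripper_force: 109.6
[485.79632076  10.546132   203.94150836] [-0.23009348 -0.17580351 -0.96244062  0.19335873  0.14920437 -0.19420243] [[-0.821 -0.014  0.57 ]
 [-0.004  1.     0.019]
 [-0.57   0.014 -0.821]]
```

```bash
python3 - <<'E'
from nip import *
manip.get_image("scene");s=manip.state();p=np.array(s["tcp_pos"]);z=Ro.from_quat(s["tcp_rot"]).as_matrix()[:,2];print(p)
out=[]
tip=np.array([550,15,106.5]);ax=-z
for n in("scene","top"):
    im=manip.get_image(n).copy()
    G=proj(n,[p-z*44,p+z*26,p+z*59]);N=proj(n,[tip-25*ax,tip]);print(n,G.tolist(),N.tolist())
    c=np.vstack([G,N]).mean(0).astype(int);x0,y0=c[0]-35,c[1]-35
    b=cv2.resize(im[y0:y0+70,x0:x0+70],None,fx=5.7,fy=5.7,interpolation=2)
    for q,col in [(g,(0,255,255)) for g in G]+[(g,(255,0,255)) for g in N]:
        cv2.drawMarker(b,tuple(int(v) for v in (q-[x0,y0]+.5)*5.7),col,1,9,1)
    out.append(b); print(x0,y0,brass(n,(x0,y0,70,70)))
    for m in manip.masks_of(n,"gun")[:2]:
        ys,xs=np.nonzero(m["pixels"]);print(n,m["score"],m["box"],xs.mean(),ys.mean())
cv2.imwrite("pics/k.png",np.hstack(out)[:,:,::-1])
E
```

```text
[487.25  11.56 205.16]
scene [[275.15176094849744, 217.53409578487387], [285.27502574567535, 222.51047399327365], [289.5727132629798, 224.62312430284445]] [[298.157554587986, 231.00411653092175], [295.36836356633154, 229.68242389081584]]
253 190 [([42, 38, 6, 7, 30], array([297.77, 230.77])), ([4, 67, 3, 3, 6], array([258.  , 258.17]))]
scene 0.59 [153.8, 216.7, 18.8, 18.4] 165.29381443298968 222.93298969072166
top [[324.2404582047041, 257.3434337567863], [323.99657484519645, 241.47341476896148], [323.89190793475115, 234.66251196887862]] [[323.24357296297734, 220.69581792666773], [323.30334634456017, 225.1688507011201]]
288 200 [([0, 0, 3, 10, 25], array([289.04, 205.  ])), ([68, 2, 2, 29, 34], array([356.85, 214.38])), ([0, 11, 3, 4, 7], array([289.29, 212.43])), ([0, 19, 3, 6, 16], array([289.12, 221.75])), ([33, 19, 5, 7, 27], array([323.26, 222.07])), ([0, 27, 26, 43, 435], array([295.62, 251.  ])), ([32, 28, 5, 3, 9], array([321.78, 228.78])), ([45, 41, 25, 18, 288], array([347.08, 248.81]))]
top 0.65 [177.0, 248.2, 32.5, 14.7] 188.79274611398964 254.46113989637306
top 0.6 [316.9, 229.1, 14.1, 29.3] 322.91205211726384 245.37459283387622
```

View pics/k.png

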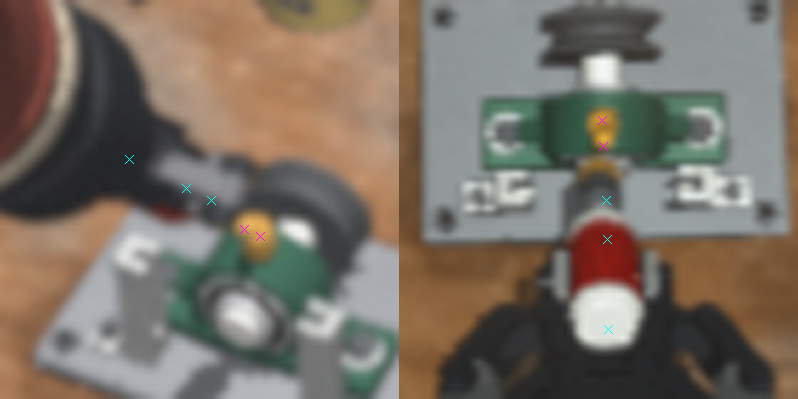

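```bash
python3 - <<'E'
from nip import *
im=manip.get_image("top")
for m in manip.masks_of("top","gun")[:3]:
    if m["box"][0]<300: continue
    M=m["pixels"]
    for v in range(226,262):
        xs=np.nonzero(M[v])[0]
        if len(xs): print(v,xs.min(),xs.max(),round((xs.min()+xs.max())/2,1))
for v in range(226,242): print(v,im[v,314:334].astype(int).tolist() if 0 else ' '.join('%d/%d/%d'%tuple(x) for x in im[v,315:333]))
s=manip.state();p=np.array(s["tcp_pos"]);z=Ro.from_quat(s["tcp_rot"]).as_matrix()[:,2]
print(proj("top",[p-44*z,p+26*z,p+81*z]),proj("scene",[p+81*z]))
E
```

```text
228 322 322 322.0
229 320 324 322.0
230 319 325 322.0
231 319 325 322.0
232 319 325 322.0
233 319 326 322.5
234 319 326 322.5
235 319 326 322.5
236 319 326 322.5
237 319 326 322.5
238 319 327 323.0
239 318 328 323.0
240 318 328 323.0
241 318 328 323.0
242 318 329 323.5
243 318 329 323.5
244 318 329 323.5
245 318 329 323.5
246 319 329 324.0
247 319 329 324.0
248 319 329 324.0
249 319 329 324.0
250 319 329 324.0
251 318 329 323.5
252 318 329 323.5
253 318 328 323.0
254 318 328 323.0
255 318 328 323.0
256 318 328 323.0
257 319 327 323.0
258 319 326 322.5
259 320 325 322.5
226 44/67/52 47/74/60 53/81/66 52/83/66 53/86/68 55/86/69 55/77/61 69/71/51 86/81/54 92/94/67 80/95/73 62/88/72 58/85/70 55/83/67 53/80/64 52/77/61 51/74/59 48/68/55
227 43/57/47 59/73/64 72/84/77 69/81/74 76/86/80 84/91/83 86/87/72 93/87/68 110/104/85 121/118/106 112/114/107 102/106/101 99/103/100 84/90/85 67/76/69 67/76/69 62/73/65 53/67/58
228 44/59/49 53/64/57 54/62/57 58/62/58 99/100/95 128/120/105 133/112/77 135/105/55 139/110/60 145/120/83 149/138/117 151/149/142 139/141/139 108/111/109 74/82/76 62/77/68 62/85/7
[... 1965 characters left out ...]
159 151/159/160 152/159/161 153/161/162
239 146/154/155 117/123/123 89/92/91 118/116/112 141/123/117 139/102/97 133/76/72 137/66/61 138/60/54 135/52/46 137/68/63 136/83/78 137/102/97 144/131/129 147/151/152 152/159/160 153/160/162 153/160/163
240 143/150/150 115/120/119 96/94/93 125/106/101 132/91/85 123/53/48 122/34/28 125/31/25 128/31/26 129/29/23 128/32/27 124/35/29 123/51/47 126/87/83 137/129/128 146/151/153 149/157/158 149/157/158
241 116/120/121 90/91/91 100/89/86 114/80/76 113/51/46 115/31/25 121/27/21 117/28/23 118/26/20 126/29/24 122/28/23 120/28/23 119/31/24 114/49/46 114/94/92 118/118/117 117/117/116 115/113/110
[[323.6  256.78]
 [323.34 240.87]
 [323.15 229.71]] [[291.92 224.92]]
```

```bash

python3 -m jog '{"slide":[[0.4,0,-0.8],[0.4,0,-0.8],[0.4,0,-0.8],[0.4,-0.05,-0.75],[0,0,0]],"dr":[[0,0,0],[0,0,0],[0,0,0],[0,0,0],[0,0,0]],"grip":[0,0,0,0,0]}' 120
python3 -m jog '{"slide":[[0,0,0],[0,0,0]],"dr":[[0,0,0],[0,0,0]],"grip":[0,0]}'
python3 - <<'E'
from nip import *
s=manip.state();p=np.array(s["tcp_pos"]);m=Ro.from_quat(s["tcp_rot"]).as_matrix();z=m[:,2]
print(p,z,s["moment"])
tip=np.array([550.2,15,106.5])
for n in("top","scene"):
    im=manip.get_image(n); c=proj(n,[p+81*z,tip]); print(n,c.tolist())
    print(brass(n,(int(c[1,0])-16,int(c[1,1])-16,32,32)))
    for v in range(int(c[1,1])-9,int(c[1,1])+6): u=int(c[1,0])-7;print(v,' '.join('%d/%d/%d'%tuple(x) for x in im[v,u:u+14]),u)
E
```

```text
time: 15.03
tcp_pos: [504.2, 12.3, 173.5]
tcp_rot: [-0.007, 0.954, 0.009, 0.3]
contact_force: [-0.3, 0.5, -3.4]
width: 30.1
gripper_force: 117.9
time: 15.2
tcp_pos: [504.3, 12.1, 175.0]
tcp_rot: [-0.007, 0.954, 0.009, 0.301]
contact_force: [-0.1, 0.2, -2.8]
width: 29.8
gripper_force: 117.9
[504.35  12.1  175.04] [ 0.57  0.02 -0.82] [-0.1   0.99  0.06]
top [[323.72909888832413, 224.8141632988053], [323.30450872967975, 225.09572410679542]]
[([13, 10, 6, 7, 27], array([323.  , 222.04]))]
216 99/112/108 88/103/96 75/94/84 75/95/83 75/98/85 81/105/91 93/118/103 100/127/112 103/130/115 100/126/111 92/117/103 84/108/94 76/100/86 74/96/84 316
217 59/82/69 55/81/66 54/83/66 55/87/70 58/92/73 64/100/79 72/110/88 81/119/97 81/119/97 75/112/92 69/105/85 64/98/78 60/93/74 59/90/72 316
218 48/74/58 49/79/62 50/82/64 53/87/68 58/93/74 65/99/79 79/110/86 95/119/89 95/119/90 83/113/89 70/105/83 62/97/77 59/93/73 57/89/70 316
219 47/74/57 50/79/63 52/84/66 53/86/68 59/92/72 82/96/69 125/109/63 153/124/60 154/125/62 127/115/68 90/106/76 64/97/76 59/92/74 57/89/70 316
220 45/73/57 48/78/62 50/82/65 53/8
[... 3282 characters left out ...]
/81/82 78/78/79 66/67/69 61/63/67 71/73/77 80/82/86 84/85/89 98/91/87 130/110/82 142/124/86 135/138/115 288
231 97/68/69 100/74/74 98/81/80 91/87/85 77/78/77 61/64/64 61/64/66 68/70/74 72/74/78 69/70/74 86/77/69 130/104/69 149/124/77 129/128/96 288
232 131/120/123 125/115/115 111/106/104 91/97/91 75/87/78 64/75/66 62/69/65 67/70/69 71/70/68 72/67/64 87/73/59 128/100/61 147/119/71 125/121/86 288
233 156/156/160 137/140/141 107/117/113 79/102/91 70/97/81 69/94/78 66/86/73 70/78/65 83/75/59 94/78/57 109/87/56 131/102/60 133/111/68 109/114/84 288
234 154/159/162 126/136/135 89/110/103 69/101/87 65/101/85 66/101/85 63/92/77 69/82/66 90/82/57 110/90/56 123/97/57 129/103/61 116/107/73 91/112/87 288
```

```bash

python3 -m jog '{"slide":[[0.05,0,-0.34],[0,0,0]],"dr":[[0,0,0],[0,0,0]],"grip":[0,0]}' 120
for i in 1 2 3 4; do python3 -m jog '{"slide":[[0.11,0,-0.16],[0,0,0]],"dr":[[0,0,0],[0,0,0]],"grip":[0,0]}' | grep -E 'pos|contact'; done
python3 -c "
from plant import manip
print(manip.state()['moment'],manip.state()['tcp_rot'])"
```

```text
time: 15.57
tcp_pos: [504.9, 11.8, 171.3]
tcp_rot: [-0.007, 0.954, 0.009, 0.301]
contact_force: [0.2, -0.5, -2.3]
width: 29.5
gripper_force: 118.0
tcp_pos: [507.0, 11.6, 170.5]
contact_force: [0.4, -0.4, 1.9]
tcp_pos: [508.0, 11.7, 169.0]
contact_force: [-4.1, -0.4, 6.7]
tcp_pos: [509.1, 11.7, 167.4]
contact_force: [-4.5, 0.1, 8.5]
tcp_pos: [509.9, 11.8, 165.2]
contact_force: [9.1, 0.2, -8.8]
[-0.02313493 -0.10068848 -0.06651152] [-0.00699345  0.95348199  0.00900396  0.30123433]
```

```bash

for i in 1 2 3 4; do python3 -m jog '{"slide":[[0.11,0,-0.16],[0,0,0]],"dr":[[0,0,0],[0,0,0]],"grip":[0,0]}' | grep -E 'pos|contact'; done
python3 -c "
from plant import manip
print(manip.state()['moment'],manip.state()['tcp_rot'])"
```

```text
tcp_pos: [511.1, 11.8, 163.7]
contact_force: [2.4, -0.2, -1.4]
tcp_pos: [512.1, 11.9, 162.3]
contact_force: [-3.6, 0.8, 6.8]
tcp_pos: [513.2, 12.0, 160.8]
contact_force: [-3.6, 0.4, 7.3]
tcp_pos: [514.3, 12.0, 159.3]
contact_force: [-4.8, -0.0, 7.9]
[0.26522017 0.075772   0.15638829] [-0.00709159  0.95337445  0.00909967  0.30156933]
```

```bash

for i in 1 2 3; do python3 -m jog '{"slide":[[0.17,0,-0.25],[0,0,0]],"dr":[[0,0,0],[0,0,0]],"grip":[0,0]}' | grep -E 'pos|contact'; done
for i in 1 2 3; do python3 -m jog '{"slide":[[0.11,0,-0.16],[0,0,0]],"dr":[[0,0,0],[0,0,0]],"grip":[0,0]}' | grep -E 'pos|contact'; done
python3 -c "
from plant import manip
print(manip.state()['time'],manip.state()['moment'],manip.state()['tcp_rot'])"
```

```text
tcp_pos: [516.1, 12.0, 156.7]
contact_force: [-4.3, 0.5, 9.8]
tcp_pos: [517.8, 12.2, 154.3]
contact_force: [-4.3, 1.6, 10.9]
tcp_pos: [519.5, 12.2, 151.8]
contact_force: [-6.6, 2.6, 10.6]
tcp_pos: [520.6, 12.3, 150.3]
contact_force: [-6.9, 2.0, 12.4]
tcp_pos: [521.7, 12.3, 148.7]
contact_force: [-7.6, 1.8, 12.2]
tcp_pos: [522.6, 12.4, 148.1]
contact_force: [-29.5, 1.4, 39.2]
17.9 [0.67784792 0.77569563 0.55401563] [-0.00736904  0.95312156  0.00930363  0.30235482]
```

```bash

python3 -m jog '{"slide":[[-0.04,0,0.06],[0,0,0],[0,0,0]],"dr":[[0,0,0],[0,0,0],[0,0,0]],"grip":[0,0,0]}'
python3 -m jog '{"slide":[[0,0,0],[0,0,0],[0,0,0],[0,0,0],[0,0,0]],"dr":[[0,0,0],[0,0,0],[0,0,0],[0,0,0],[0,0,0]],"grip":[0,0,0,0,0]}'
```

```text
time: 18.15
tcp_pos: [522.2, 12.4, 148.4]
tcp_rot: [-0.007, 0.953, 0.009, 0.302]
contact_force: [-17.9, 1.9, 26.6]
width: 29.7
gripper_force: 126.4
time: 18.57
tcp_pos: [522.2, 12.4, 148.4]
tcp_rot: [-0.007, 0.953, 0.009, 0.302]
contact_force: [-19.3, 2.2, 25.8]
width: 29.7
gripper_force: 126.4
```

```bash
python3 -c "
from plant import manip
print(manip.job_done())"
```

```text
the job is handed in; nothing more can be done
None
```

I laid the guard plate flat to the right of the unit, snapped the smaller gun onto the nipple, and handed in at about 18.6 s of the 54 s. The gun was still gripped, with the barrel pressed home at a steady force of about 34 N. The snap and the roughly 18 mm of spring travel come from force and position readings, since no picture was taken after the coupler went on.

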